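# Strip a plate corrosion cell and lay its parts out

## Robot

A 6-joint arm with a two-finger parallel gripper is mounted at the origin on the work surface. World frame = base frame: x ahead of the robot, y to its left, z up, the work surface at z = 0. Lengths are in m, angles in degrees, forces in N, time in s.
With the tool pointing down it reaches from about 0.4 to 0.825 m from the base axis. Payload 7 kg.
Tool frame: the origin (TCP) lies midway between the tips of the shut fingers; the grasp point (between the pads) lies r.grip_depth behind it (r.grip_depth is the distance from the TCP to the grasp point, in m); z points along the fingers, y is the line along which they close (so a half turn about z gives the same grasp; the last joint's range is limited). The gripper opens to 88 mm and grips with 3 to 60 N. Pads are 19 mm wide; open, the fingers measure 130 mm over their backs; the gripper's body (78 mm by 193 mm) begins 47 mm behind the grasp point.
Start: joints at [-52.764, 20.546, 0.682, 0, -70.136, -16.507], TCP at [0.239, -0.631, 0.227] pointing down, gripper open.
Joint ranges: [-176.03, 176.03], [-82.01, 121.73], [-58.28, 71.71], [-173.87, 95.51], [-174.79, -0.11], [-173.66, 173.66]. Speed limits (degrees/s): [136.94, 136.94, 172.46, 180, 180, 180].

## Interface

Orientations are given as [roll, pitch, yaw] about the fixed x, y, z axes, in that order (R = Rz(yaw) Ry(pitch) Rx(roll)).
In Python, from plant import r, imaging, status, close_job gives the robot as it stands (r), with the cameras (imaging), the job as plain functions and the readings (status).
- The arm moves only by the shell command python3 drive.py 'ROWS' [OPENING] [FORCE]. ROWS is a JSON object with one list for each field, all of the same length, 1 to 12, a row being the entries at one place: sx, sy, sz (the shift in m), wx, wy, wz (a rotation vector in degrees); each row is the pose to reach, as a shift and turn from the pose commanded when the command began, along the tool's axes at that moment; what a row does not reach only later rows make up. A row lasts 1/12 s, in which the tool goes at most 0.0417 m and 7.16 degrees, less where a joint would pass 70% of its speed; a pose out of reach is approached as far as the arm can. OPENING is the finger opening in m, set as the command begins (- or left out keeps the last). The fingers move at their own pace and stop on an object; FORCE is the grip in N (left out, the last holds). Time passes only in rows, so rows that do not move let the fingers close. It prints the time, the measured TCP pose, the force, the opening and the grip force at its end. Input that does not fit is refused with a message, and nothing moves.
- status.get_state(): the state, without advancing time (a new reading comes with each control period).
- imaging.capture(name): name is "side" or "top" or "wrist"; returns a dict with "frame" (384x512x3 uint8, red, green, blue), "z_map" (384x512 float32, m along the optical axis (not along the pixel's ray), 0 where there is no reading), "fx", "fy", "cx", "cy" (pixels), "cam_to_world" (4x4, takes a point from camera to world coordinates). Camera axes: x right, y down, z forward; pixel columns grow to the right and rows downward; lengths in m; the calibration is good to about 2 mm. A picture is of the moment at which its call begins.
- close_job(): hands the job in; it is judged then, once.
The state is a dict: "time_s": time; "joints": joint angles; "qd": joint speeds; "joint_torque": joint torques, N m; "tcp_pos": TCP position; "eef_rot": TCP orientation; "contact_force": force on the tool from outside, world axes, zero at the start; "moment": the same for the moment, N m; "gripper_width": finger opening in m; "gripper_force": force on a finger pad.
Only numpy, scipy, OpenCV 4.12 (cv2) and the standard library are available. Lean on these libraries where they do the work, as an engineer would, in place of code of your own. Each camera call takes 0.05 s, during which the arm holds its last target. There are 200 camera calls.

## Task

The corrosion test is over and the clamp is already off: take the plate cell apart from the top down, one part at a time. Stand the lid plug-down in the porcelain dish, stand the clear cell body upright on the round drain stand, put the rubber ring over the post, flat on its foot, and lay the steel panel squarely on the drying rack, flat across both bars between the end stops. Set each part down gently rather than letting it fall, and leave the wash bottle and the beaker where they are.

Things in the scene. Friction and masses are not known exactly. Their poses are not given: they have to be found in the camera images.
- cell_lid: Beige lid, top of the stack: plug 34 mm across, 12 mm high; above it a flange 43 mm across, 10 mm thick; above that a round central boss 25 mm across, 26 mm high, to grip; 48 mm high in all, about 60 g. Origin: centre of the plug's underside, z up. At the start the flange rests on the cell body's rim, the plug hanging 12 mm into its bore with 3 mm play all round.
- cell_body: Clear, faintly blue, thick-walled acrylic cylinder, open at both ends: 52 mm outside, 40 mm bore, 75 mm high, about 130 g. Origin: centre of its lower end, z along its axis. At the start it stands 6 mm deep, with 2 mm play all round, inside the raised lip of the rubber ring.
- mask_ring: Black hard-rubber ring, rigid: 66 mm outside diameter, 30 mm hole, 14 mm high at its outer lip (5 mm wide) and 8 mm inside the lip, about 70 g. Origin: centre of the underside, lip side up (z). At the start it lies about the middle of the panel, lip up.
- panel: Steel panel 120 mm long (its x), 60 mm wide (y), 5 mm thick, about 280 g. Origin: centre of underside, z up. At the start it lies loose, 22 mm over the table, on the fixed dark cell base: a seat 90 x 40 mm, 10 mm high, on a foot plate 140 x 90 x 12 mm, both under it and turned like it; so its long sides overhang the seat by 10 mm, 10 mm above the foot plate.
- dish: Round white porcelain dish with a blue rim, fixed: 120 mm outside, 110 mm inside, floor 5 mm above the table, rim 25 mm above the table. Origin: centre of its underside on the table. The lid's place: anywhere on its floor.
- drain_stand: Round grey plastic drain stand with dark slots, fixed: 100 mm across, floor 8 mm above the table, raised edge 5 mm wide up to 14 mm above the table (90 mm inside). Origin: centre of its underside on the table. The cell body's place: upright on the floor inside the edge.
- post_stand: Round dark steel foot 90 mm across and 6 mm thick with one upright steel post in its centre, 10 mm in diameter, its rounded top 46 mm above the table; fixed. Origin: centre of the foot's underside on the table. The rubber ring's place: over the post, flat on the foot.
- rack: Drying rack, fixed: aluminium plate 156 mm long (its x), 76 mm wide (y), 5 mm thick; two black cross bars, 8 mm wide and 44 mm long (y), at x = -36 and 36 mm, tops 19 mm above the table; an end stop 40 mm wide, 24 mm high at each end (inner faces at x = -73, 73 mm). Origin: centre of underside, on the table. Place of the panel: centred on the bars, lengthwise, either way round.
- wash_bottle: White round wash bottle with red cap and spout, 62 mm across, 190 mm high, standing loose beside the work; to be left alone. Origin: centre of its underside.
- beaker: Empty glass beaker, 68 mm across at the rim, 90 mm high, standing loose beyond the work; to be left alone. Origin: centre of its underside.

How it is judged:
By the outcome, as a careful person would: the job done as asked, in the order asked, and still so for the second after the job is handed in, with the robot touching nothing.
It also fails if it takes over 128 s, if anything falls off the work surface, if the arm or the gripper's body presses on something with over 40 N, if the wrist force passes 120 N, or if a joint passes its speed limit or range.

## Working session

There is one attempt and no reset: what is moved stays moved. The work goes in short steps, Python scripts to look and compute and a shell command to move; the robot and the scene stay as the last step left them, time stands still between calls to the robot, and variables do not carry over. Pictures are saved under pics/ and viewed, at most 14 in all, crops included, and the job is handed in when it is done.

```bash
ls; mkdir -p pics
python3 - <<'E'
from plant import r, imaging, status, close_job
import cv2,numpy as np
print(status.get_state(), r.grip_depth)
for n in("top","side"):
    c=imaging.capture(n); cv2.imwrite(f"pics/{n}0.png",cv2.resize(c["frame"][:,:,::-1],(800,600),interpolation=cv2.INTER_CUBIC)); np.savez(f"{n}0.npz",**c)
    print(n,c["fx"],c["fy"],c["cx"],c["cy"],c["cam_to_world"])
E
```

```text
drive.py
pics
plant.py
{'time_s': 0.0, 'joints': array([-5.27638509e+01,  2.05921785e+01,  6.33219857e-01, -2.31125084e-02,
       -7.01354738e+01, -1.65062400e+01]), 'qd': array([ 0.02039093, -0.01216783, -0.04455142,  0.02557893, -0.16217007,
       -0.08797082]), 'joint_torque': array([-5.42303678e-04, -5.82724357e+01,  2.93059194e+01,  6.99701786e+00,
        7.06247418e-03, -1.53426822e-04]), 'tcp_pos': array([ 0.23873004, -0.63083805,  0.22560068]), 'eef_rot': array([ 1.79903285e+02, -6.00151198e-03, -1.59277957e+02]), 'contact_force': array([-0.05260651, -0.01992624,  0.55954676]), 'moment': array([-0.02788029,  0.0425164 ,  0.00601367]), 'gripper_force': 0.0, 'gripper_width': 0.0876005405981286} 0.0188
top 346.78570377464365 346.78570377464365 256.7990622767408 195.19211902518572 [[ 0.02795832 -0.99263741  0.11785293  0.48725145]
 [-0.99957398 -0.02875048 -0.00502654  0.06022599]
 [ 0.00837786 -0.11766219 -0.99301834  0.99756076]
 [ 0.          0.          0.          1.        ]]
side 468.49608480749833 468.49608480749833 249.32256857049467 192.22578459044544 [[-9.66787402e-01 -1.77476027e-01  1.83914055e-01  3.72029877e-01]
 [-2.55580342e-01  6.68800909e-01 -6.98128951e-01  9.48841350e-01]
 [ 8.99265157e-04 -7.21947092e-01 -6.91947677e-01  9.77244921e-01]
 [ 0.00000000e+00  0.00000000e+00  0.00000000e+00  1.00000000e+00]]
```

View pics/top0.png

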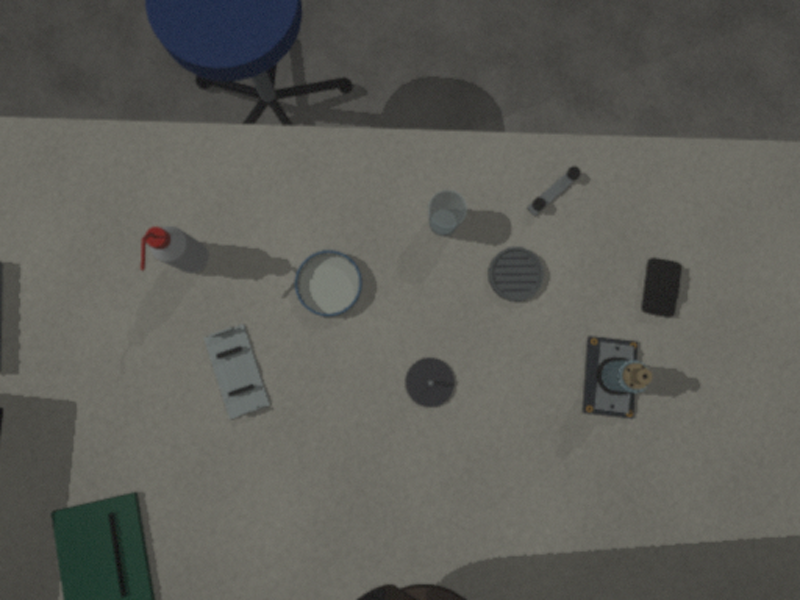

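View pics/side0.png

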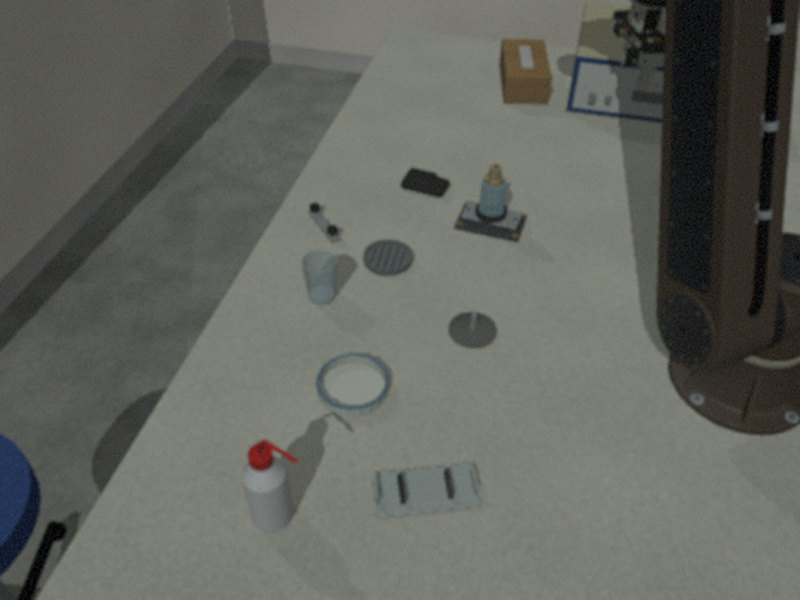

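The top view shows the rack (238,372), bottle (165,245), dish (329,283), post (430,383), drain stand (517,274), beaker (445,215) and stack (612–644,376). In the side view the lid is at (495,168), dish (353,382), drain stand (388,257), post foot (472,330) and rack (428,490).

```bash
cat > h.py <<'E'
import numpy as np, cv2
from scipy.spatial.transform import Rotation as R
def ray(c,u,v):
    d=np.array([(u-c["cx"])/c["fx"],(v-c["cy"])/c["fy"],1.]); T=c["cam_to_world"]
    return T[:3,3],T[:3,:3]@d
def plane(c,u,v,z):
    o,d=ray(c,u,v); return o+d*(z-o[2])/d[2]
def tri(a,b):   # [(c,u,v),(c,u,v)] -> point, miss
    A=np.zeros((3,3));y=np.zeros(3);P=[]
    for c,u,v in(a,b):
        o,d=ray(c,u,v); d=d/np.linalg.norm(d); M=np.eye(3)-np.outer(d,d); A+=M;y+=M@o;P.append((M,o))
    p=np.linalg.solve(A,y); return p,max(np.linalg.norm(M@(p-o)) for M,o in P)
def toolshift(s,goal,yaw=None):
    """shift (m) in tool axes to bring TCP to goal, and rotvec (deg) to point down with given yaw"""
    Rt=R.from_euler("xyz",s["eef_rot"],degrees=True)
    out=Rt.inv().apply(np.array(goal)-s["tcp_pos"])
    if yaw is None: return out.round(4)
    return out.round(4),(Rt.inv()*R.from_euler("xyz",[180,0,yaw],degrees=True)).as_rotvec(degrees=True).round(2)
E
python3 - <<'E'
from h import *
np.set_printoptions(precision=4,suppress=True)
t=dict(np.load("top0.npz"));s=dict(np.load("side0.npz"));k=.64
for n,a,b in[("lidtop",(645,376),(495,167)),("dishrim",(329,283),(353,381)),("drain",(517,274),(388,257)),("postfoot",(430,383),(472,330)),("posttop",(430,382),(473,314)),("rack",(239,372),(428,489)),("beakrim",(447,208),(320,258)),("bottlecap",(157,237),(262,450))]:
    print(n,*tri((t,a[0]*k,a[1]*k),(s,b[0]*k,b[1]*k)))
# panel/base corners: foot plate top z=.012
for u,v in[(593,337),(639,342),(634,416),(585,412)]: print("foot",plane(t,u*k,v*k,.012))
for u,v in[(216,355),(242,349),(229,391),(254,386)]: print("bar",plane(t,u*k,v*k,.019))
E
```

```text
lidtop [ 0.4873 -0.331   0.1402] 0.00024556497878145886
dishrim [0.6383 0.1881 0.0178] 0.0018111642847194304
drain [ 0.6687 -0.1594  0.0014] 0.0012711909538505907
postfoot [ 0.464  -0.0013 -0.0018] 0.00012453806142243066
posttop [0.466  0.0013 0.0422] 0.0006495693668267806
rack [ 0.4718  0.3476 -0.0021] 0.0022992488052074682
beakrim [ 0.7622 -0.0183  0.0949] 0.0018579147445216269
bottlecap [0.6823 0.4441 0.1574] 0.0015337539665233248
foot [ 0.5556 -0.2961  0.012 ]
foot [ 0.5488 -0.3801  0.012 ]
foot [ 0.4158 -0.3679  0.012 ]
foot [ 0.4204 -0.2798  0.012 ]
bar [0.5035 0.3849 0.019 ]
bar [0.5155 0.3391 0.019 ]
bar [0.4404 0.3575 0.019 ]
bar [0.4504 0.3136 0.019 ]
```

Run:
```python
from h import *
from plant import r, imaging, status, close_job
np.set_printoptions(precision=4,suppress=True)
s=status.get_state();c=imaging.capture("wrist")
Rt=R.from_euler("xyz",s["eef_rot"],degrees=True).as_matrix()
print(c["fx"],c["cx"],c["cy"]);print(Rt.T@(c["cam_to_world"][:3,3]-s["tcp_pos"]));print(Rt.T@c["cam_to_world"][:3,:3])
print(toolshift(s,[.475,-.331,.30],174))
```

```text
344.5282305106205 256.6724685938773 190.90869772051335
[ 0.065   0.0001 -0.1578]
[[-0.     -0.9692 -0.2464]
 [ 1.      0.0001 -0.0002]
 [ 0.0002 -0.2464  0.9692]]
(array([-0.3271,  0.197 , -0.074 ]), array([ 0.08, -0.03, 26.72]))
```

```bash
python3 drive.py '{"sx":[-0.03, -0.06, -0.09, -0.123, -0.156, -0.19, -0.223, -0.256, -0.285, -0.31, -0.327, -0.327], "sy":[0.018, 0.036, 0.055, 0.074, 0.094, 0.114, 0.134, 0.154, 0.172, 0.187, 0.197, 0.197], "sz":[-0.007, -0.014, -0.02, -0.028, -0.035, -0.043, -0.05, -0.058, -0.065, -0.07, -0.074, -0.074], "wx":[0, 0, 0, 0, 0, 0, 0, 0, 0, 0, 0, 0], "wy":[0, 0, 0, 0, 0, 0, 0, 0, 0, 0, 0, 0], "wz":[2, 6, 10, 13, 16, 19, 22, 25, 26.7, 26.7, 26.7, 26.7]}' 0.07
python3 - <<'E'
from h import *
from plant import r, imaging, status, close_job
c=imaging.capture("wrist");np.savez("w1.npz",**c,**{k:status.get_state()[k] for k in("tcp_pos","eef_rot")})
cv2.imwrite("pics/w1.png",cv2.resize(c["frame"][:,:,::-1],(800,600),interpolation=cv2.INTER_CUBIC))
print(status.get_state()["joints"])
E
```

```text
time_s: 1.15
tcp_pos: [0.4773, -0.3288, 0.3013]
eef_rot: [180.0, 0.1, 174.2]
contact_force: [0.3, -0.9, 0.8]
gripper_width: 0.0702
gripper_force: 0.0
[-1.53755651e+01  9.27612147e+00 -4.91793485e+00 -8.54378914e-03
 -7.57772285e+01 -8.04296955e+01]
```

View pics/w1.png

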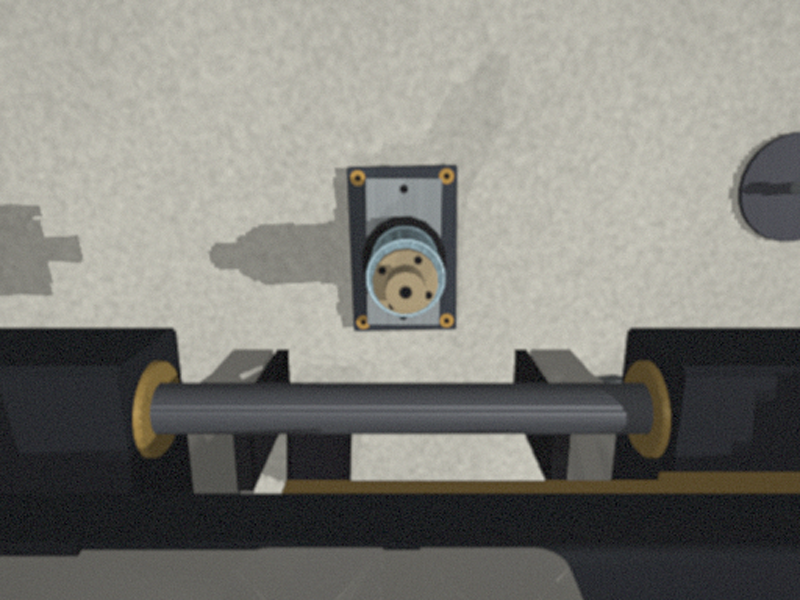

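The wrist view shows the boss top at (405,291) and the flange centred near (406,275). The panel corners are about (366,178) and (442,177), and the foot plate corners (348,168), (456,166), (456,328) and (354,328).

Run:
```python
from h import *
from plant import r, imaging, status, close_job
np.set_printoptions(precision=4,suppress=True)
w=dict(np.load("w1.npz"));k=.64;s=status.get_state()
t=dict(np.load("top0.npz"))
L=plane(w,405*k,291.5*k,.146);print("lid",L,tri((w,405*k,291.5*k),(t,645*k,376*k)))
P=[plane(w,u*k,v*k,.012)for u,v in[(348,168),(456,166),(456,328),(354,328)]];print(P)
Q=[plane(w,u*k,v*k,.027)for u,v in[(366,178),(442,177),(369,326),(441,326)]];print(Q)
print(s["tcp_pos"],s["eef_rot"],toolshift(s,[L[0],L[1],.123],174))
```

```text
lid [ 0.4881 -0.327   0.146 ] (array([ 0.4875, -0.327 ,  0.1489]), np.float64(8.136674759756593e-05))
[array([ 0.4138, -0.3649,  0.012 ]), array([ 0.4211, -0.278 ,  0.012 ]), array([ 0.5575, -0.2884,  0.012 ]), array([ 0.5485, -0.3766,  0.012 ])]
[array([ 0.4228, -0.3503,  0.027 ]), array([ 0.428, -0.291,  0.027]), array([ 0.5435, -0.362 ,  0.027 ]), array([ 0.5496, -0.3019,  0.027 ])]
[ 0.4762 -0.3298  0.3008] [179.9966   0.0297 174.1926] (array([-0.0115,  0.004 ,  0.1778]), array([0.  , 0.03, 0.19]))
```

```bash
python3 drive.py '{"sx":[-0.006, -0.0115, -0.0115, -0.0115, -0.0115, -0.0115, -0.0115, -0.0115, -0.0115, -0.0115], "sy":[0.002, 0.0035, 0.0035, 0.0035, 0.0035, 0.0035, 0.0035, 0.0035, 0.0035, 0.0035], "sz":[0.03, 0.065, 0.1, 0.13, 0.15, 0.163, 0.17, 0.175, 0.175, 0.175], "wx":[0, 0, 0, 0, 0, 0, 0, 0, 0, 0], "wy":[0, 0, 0, 0, 0, 0, 0, 0, 0, 0], "wz":[0.5, 0.5, 0.5, 0.5, 0.5, 0.5, 0.5, 0.5, 0.5, 0.5]}' 0.045
python3 - <<'E'
from h import *
from plant import r, imaging, status, close_job
print(status.get_state())
c=imaging.capture("wrist")
cv2.imwrite("pics/w2.png",c["frame"][:,:,::-1])
E
```

```text
time_s: 2.03
tcp_pos: [0.487, -0.3295, 0.1262]
eef_rot: [-180.0, 0.0, 173.5]
contact_force: [-0.1, 1.1, 0.8]
gripper_width: 0.0448
gripper_force: 0.0
{'time_s': 2.0333, 'joints': array([-1.50327618e+01,  1.72158939e+01, -1.82885460e+01,  1.76932072e-02,
       -5.44507269e+01, -8.14605676e+01]), 'qd': array([ 0.18549169, -0.6769955 ,  0.43619117,  0.0247267 , -0.17151816,
       -0.07086628]), 'joint_torque': array([-8.39360012e-02, -4.86365855e+01,  2.47070342e+01,  5.88470846e+00,
       -3.14740743e-02,  3.44180633e-03]), 'tcp_pos': array([ 0.48699819, -0.32948405,  0.1262103 ]), 'eef_rot': array([-1.79979099e+02,  4.21960721e-02,  1.73516960e+02]), 'contact_force': array([-0.05133056,  1.06815558,  0.80235485]), 'moment': array([-0.04641557, -0.00501711,  0.04260186]), 'gripper_force': 0.0, 'gripper_width': 0.04478032229515564}
```

View pics/w2.png

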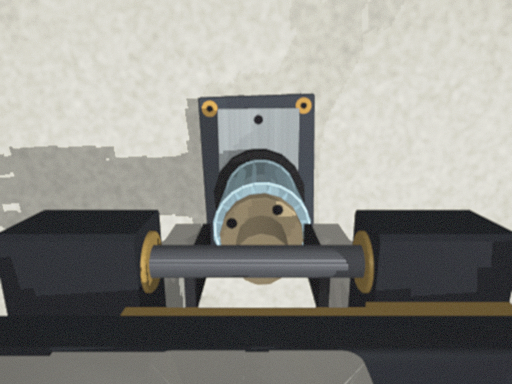

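The boss sits between the fingers, centred near x=262 against a finger centre near 260, so it is about 1.5 mm to +y. I'll shift, close and lift.

```bash
python3 drive.py '{"sx":[0, 0, 0], "sy":[0.0015, 0.0015, 0.0015], "sz":[0.0025, 0.0025, 0.0025], "wx":[0, 0, 0], "wy":[0, 0, 0], "wz":[0, 0, 0]}'
python3 drive.py '{"sx":[0, 0, 0, 0, 0, 0], "sy":[0, 0, 0, 0, 0, 0], "sz":[0, 0, 0, 0, 0, 0], "wx":[0, 0, 0, 0, 0, 0], "wy":[0, 0, 0, 0, 0, 0], "wz":[0, 0, 0, 0, 0, 0]}' 0.015 20
python3 drive.py '{"sx":[0, 0, 0, 0, 0, 0], "sy":[0, 0, 0, 0, 0, 0], "sz":[-0.003, -0.008, -0.014, -0.022, -0.03, -0.03], "wx":[0, 0, 0, 0, 0, 0], "wy":[0, 0, 0, 0, 0, 0], "wz":[0, 0, 0, 0, 0, 0]}'
python3 - <<'E'
from h import *
from plant import r, imaging, status, close_job
s=status.get_state()
for y in(174,):print(s["tcp_pos"],s["eef_rot"],toolshift(s,[.638,.188,.15],180),s["joints"])
c=imaging.capture("wrist");cv2.imwrite("pics/w3.png",c["frame"][:,:,::-1])
E
```

```text
time_s: 2.33
tcp_pos: [0.4871, -0.3274, 0.1235]
eef_rot: [-180.0, 0.0, 173.5]
contact_force: [0.8, -0.1, 0.5]
gripper_width: 0.0445
gripper_force: 0.0
time_s: 2.83
tcp_pos: [0.487, -0.3275, 0.1231]
eef_rot: [-180.0, 0.0, 173.5]
contact_force: [-0.0, 0.6, 1.0]
gripper_width: 0.0243
gripper_force: 20.0
time_s: 3.33
tcp_pos: [0.4881, -0.3281, 0.1555]
eef_rot: [-179.9, 0.2, 173.5]
contact_force: [-0.2, -0.7, 0.2]
gripper_width: 0.0243
gripper_force: 20.0
[ 0.4880897  -0.32807048  0.15552935] [-179.93918709    0.18755606  173.54793185] (array([-0.091 ,  0.5297,  0.0053]), array([-0.07,  0.18, -6.45])) [-1.48504743e+01  1.55179896e+01 -1.63859948e+01  3.86799901e-02
 -5.79015947e+01 -8.16221914e+01]
```

View pics/w3.png

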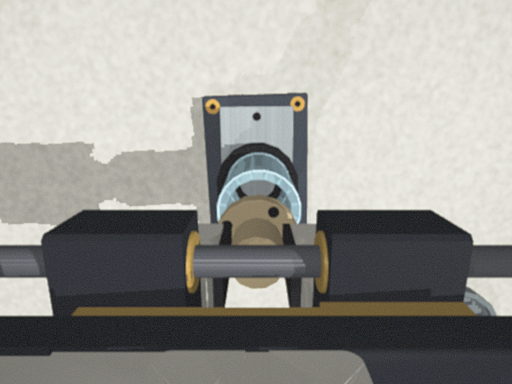

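The lid is held (opening 24.3 mm, 20 N) and clear of the bore. Now to the dish.

```bash
python3 drive.py '{"sx":[0, -0.006, -0.012, -0.02, -0.028, -0.036, -0.042, -0.049, -0.056, -0.063, -0.07, -0.077], "sy":[0.015, 0.045, 0.085, 0.125, 0.165, 0.205, 0.245, 0.285, 0.325, 0.365, 0.405, 0.445], "sz":[-0.005, -0.005, -0.005, -0.005, -0.005, -0.005, -0.005, -0.005, -0.005, 0, 0, 0.01], "wx":[0, 0, 0, 0, 0, 0, 0, 0, 0, 0, 0, 0], "wy":[0, 0, 0, 0, 0, 0, 0, 0, 0, 0, 0, 0], "wz":[0, 0, 0, 0, 0, 0, 0, 0, 0, 0, 0, 0]}'
python3 drive.py '{"sx":[-0.005, -0.01, -0.014, -0.014, -0.014, -0.014], "sy":[0.035, 0.06, 0.077, 0.085, 0.085, 0.085], "sz":[0.01, 0.025, 0.04, 0.055, 0.065, 0.065], "wx":[0, 0, 0, 0, 0, 0], "wy":[0, 0, 0, 0, 0, 0], "wz":[0, 0, 0, 0, 0, 0]}'
python3 - <<'E'
from h import *
from plant import r, imaging, status, close_job
s=status.get_state();print(s["tcp_pos"],toolshift(s,[.638,.188,.032]),s["contact_force"])
c=imaging.capture("wrist");cv2.imwrite("pics/w4.png",c["frame"][:,:,::-1])
t=dict(np.load("top0.npz"));print(plane(t,329*.64,283*.64,.025))
E
```

```text
time_s: 4.38
tcp_pos: [0.6146, 0.1082, 0.1446]
eef_rot: [179.9, 0.1, 173.6]
contact_force: [1.7, -1.0, 0.2]
gripper_width: 0.0245
gripper_force: 20.0
time_s: 4.88
tcp_pos: [0.6353, 0.1882, 0.075]
eef_rot: [-179.9, -0.2, 173.6]
contact_force: [-1.2, -1.3, -1.4]
gripper_width: 0.0242
gripper_force: 20.0
[0.6352907  0.18823915 0.07500709] [-0.0029  0.0002  0.043 ] [-1.20266856 -1.30852252 -1.35045839]
[0.63903457 0.1874478  0.025     ]
```

View pics/w4.png

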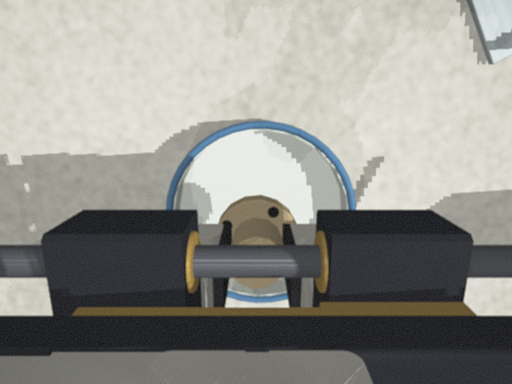

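The lid hangs centred over the dish (rim centre near (261,212)). I'll lower it slowly.

```bash
python3 drive.py '{"sx":[-0.002, -0.002, -0.002, -0.002, -0.002, -0.002], "sy":[0, 0, 0, 0, 0, 0], "sz":[0.012, 0.024, 0.034, 0.039, 0.041, 0.041], "wx":[0, 0, 0, 0, 0, 0], "wy":[0, 0, 0, 0, 0, 0], "wz":[0, 0, 0, 0, 0, 0]}'
python3 drive.py '{"sx":[0, 0, 0], "sy":[0, 0, 0], "sz":[0.001, 0.002, 0.002], "wx":[0, 0, 0], "wy":[0, 0, 0], "wz":[0, 0, 0]}'
python3 drive.py '{"sx":[0, 0, 0], "sy":[0, 0, 0], "sz":[0.0005, 0.001, 0.001], "wx":[0, 0, 0], "wy":[0, 0, 0], "wz":[0, 0, 0]}'
```

```text
time_s: 5.43
tcp_pos: [0.6388, 0.1881, 0.0364]
eef_rot: [-180.0, -0.0, 173.5]
contact_force: [-0.1, 0.0, -0.3]
gripper_width: 0.0241
gripper_force: 20.0
time_s: 5.68
tcp_pos: [0.6392, 0.1886, 0.0354]
eef_rot: [180.0, 0.0, 173.5]
contact_force: [-0.4, 0.3, -0.6]
gripper_width: 0.0243
gripper_force: 20.0
time_s: 5.93
tcp_pos: [0.6391, 0.1885, 0.0342]
eef_rot: [180.0, 0.0, 173.5]
contact_force: [-0.3, -0.0, -0.8]
gripper_width: 0.0244
gripper_force: 20.0
```

```bash
python3 drive.py '{"sx":[0, 0, 0, 0], "sy":[0, 0, 0, 0], "sz":[0.0008, 0.0016, 0.002, 0.002], "wx":[0, 0, 0, 0], "wy":[0, 0, 0, 0], "wz":[0, 0, 0, 0]}'
python3 drive.py '{"sx":[0, 0, 0], "sy":[0, 0, 0], "sz":[0.0005, 0.001, 0.001], "wx":[0, 0, 0], "wy":[0, 0, 0], "wz":[0, 0, 0]}'
python3 drive.py '{"sx":[0, 0, 0], "sy":[0, 0, 0], "sz":[0.0005, 0.001, 0.001], "wx":[0, 0, 0], "wy":[0, 0, 0], "wz":[0, 0, 0]}'
```

```text
time_s: 6.27
tcp_pos: [0.639, 0.1884, 0.032]
eef_rot: [-180.0, -0.0, 173.5]
contact_force: [0.8, 0.0, -1.2]
gripper_width: 0.0243
gripper_force: 20.0
time_s: 6.52
tcp_pos: [0.639, 0.1885, 0.031]
eef_rot: [-180.0, -0.0, 173.5]
contact_force: [0.7, -0.8, -0.2]
gripper_width: 0.024
gripper_force: 20.0
time_s: 6.77
tcp_pos: [0.6391, 0.1885, 0.0302]
eef_rot: [180.0, 0.0, 173.5]
contact_force: [-1.0, -0.3, 0.3]
gripper_width: 0.0242
gripper_force: 20.0
```

```bash
python3 drive.py '{"sx":[0, 0, 0], "sy":[0, 0, 0], "sz":[0.0004, 0.0005, 0.0005], "wx":[0, 0, 0], "wy":[0, 0, 0], "wz":[0, 0, 0]}'
python3 drive.py '{"sx":[0, 0, 0], "sy":[0, 0, 0], "sz":[0.0004, 0.0005, 0.0005], "wx":[0, 0, 0], "wy":[0, 0, 0], "wz":[0, 0, 0]}'
```

```text
time_s: 7.02
tcp_pos: [0.6392, 0.1885, 0.0301]
eef_rot: [180.0, 0.0, 173.5]
contact_force: [-1.5, -0.3, 5.4]
gripper_width: 0.0246
gripper_force: 20.0
time_s: 7.27
tcp_pos: [0.6392, 0.1885, 0.0301]
eef_rot: [180.0, 0.0, 173.5]
contact_force: [-2.3, -0.8, 8.5]
gripper_width: 0.0244
gripper_force: 20.0
```

Contact confirmed (8.5 N at tip z 0.0301, matching the floor at 5 mm). I'll ease off, open and rise.

```bash
python3 drive.py '{"sx":[0, 0, 0], "sy":[0, 0, 0], "sz":[-0.0008, -0.0008, -0.0008], "wx":[0, 0, 0], "wy":[0, 0, 0], "wz":[0, 0, 0]}' 0.024 5
python3 drive.py '{"sx":[0, 0, 0, 0], "sy":[0, 0, 0, 0], "sz":[0, 0, 0, 0], "wx":[0, 0, 0, 0], "wy":[0, 0, 0, 0], "wz":[0, 0, 0, 0]}' 0.042
python3 drive.py '{"sx":[0, 0, 0, 0, 0, 0, 0, 0, 0], "sy":[0, 0, 0, 0, 0, 0, 0, 0, 0], "sz":[-0.01, -0.03, -0.06, -0.1, -0.14, -0.18, -0.21, -0.23, -0.23], "wx":[0, 0, 0, 0, 0, 0, 0, 0, 0], "wy":[0, 0, 0, 0, 0, 0, 0, 0, 0], "wz":[0, 0, 0, 0, 0, 0, 0, 0, 0]}'
python3 - <<'E'
from h import *
from plant import r, imaging, status, close_job
s=status.get_state();print(s["tcp_pos"],toolshift(s,[.50,-.14,.26],174.5))
c=imaging.capture("wrist");cv2.imwrite("pics/w5.png",cv2.resize(c["frame"][:,:,::-1],(800,600),interpolation=cv2.INTER_CUBIC));np.savez("w5.npz",**c)
E
```

```text
time_s: 7.52
tcp_pos: [0.6391, 0.1885, 0.03]
eef_rot: [180.0, 0.0, 173.5]
contact_force: [-1.1, -0.6, 4.3]
gripper_width: 0.0247
gripper_force: 5.0
time_s: 7.85
tcp_pos: [0.639, 0.1884, 0.0296]
eef_rot: [-180.0, -0.0, 173.5]
contact_force: [1.0, -0.4, -0.1]
gripper_width: 0.041
gripper_force: 0.0
time_s: 8.6
tcp_pos: [0.6411, 0.189, 0.267]
eef_rot: [179.7, 0.5, 173.6]
contact_force: [-0.0, 0.4, 0.3]
gripper_width: 0.0421
gripper_force: 0.0
[0.64109583 0.18898936 0.26703083] (array([ 0.1033, -0.3428,  0.0046]), array([ 0.26,  0.48, -0.95]))
```

View pics/w5.png

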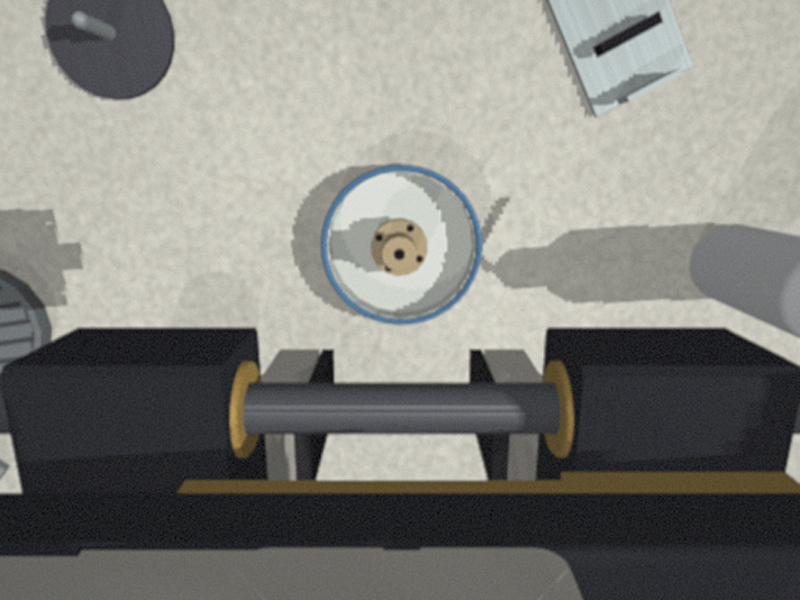

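The lid stands plug-down in the dish at (400,250). Next I'll fly past the drain stand and post for a second view.

```bash
python3 drive.py '{"sx":[0, -0.006, -0.01, -0.012, -0.012, -0.012, -0.012, -0.012, -0.012, -0.012, -0.012], "sy":[-0.015, -0.045, -0.085, -0.125, -0.165, -0.205, -0.245, -0.275, -0.29, -0.29, -0.29], "sz":[0, 0, 0, 0, 0, 0, 0, 0, 0, 0, 0], "wx":[0, 0, 0, 0, 0, 0, 0, 0, 0, 0, 0], "wy":[0, 0, 0, 0, 0, 0, 0, 0, 0, 0, 0], "wz":[-0.5, -0.9, -0.9, -0.9, -0.9, -0.9, -0.9, -0.9, -0.9, -0.9, -0.9]}' 0.075
python3 - <<'E'
from h import *
from plant import r, imaging, status, close_job
s=status.get_state();print(s["tcp_pos"],toolshift(s,[.486,-.327,.26],174.7))
c=imaging.capture("wrist");cv2.imwrite("pics/w6.png",cv2.resize(c["frame"][:,:,::-1],(800,600),interpolation=cv2.INTER_CUBIC));np.savez("w6.npz",**c)
E
```

```text
time_s: 9.57
tcp_pos: [0.6179, -0.1016, 0.2593]
eef_rot: [180.0, -0.1, 174.3]
contact_force: [-0.5, 0.3, -1.0]
gripper_width: 0.075
gripper_force: 0.0
[ 0.61786246 -0.10160485  0.25926463] (array([ 0.1089, -0.2373, -0.0006]), array([ 0.  , -0.06, -0.37]))
```

View pics/w6.png

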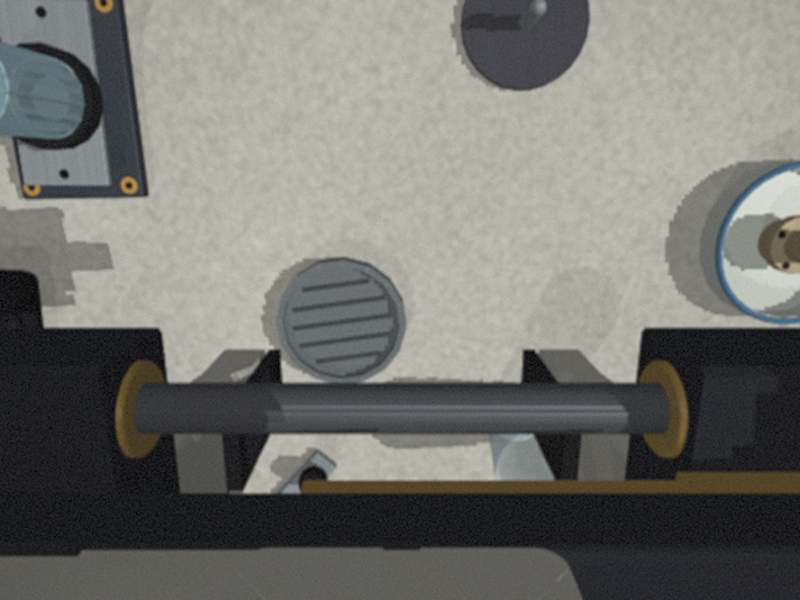

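The drain stand is centred at (341,319) and the post tip is at (539,6), against (80,18) in the previous picture.

```bash
python3 - <<'E'
from h import *
np.set_printoptions(precision=4,suppress=True)
k=.64;w=dict(np.load("w6.npz"));v=dict(np.load("w5.npz"));t=dict(np.load("top0.npz"));sd=dict(np.load("side0.npz"))
print("drain",plane(w,341*k,319.5*k,.014),tri((w,341*k,319.5*k),(t,517*k,274*k)))
print("post",tri((w,539*k,6*k),(v,80*k,18*k)),plane(w,539*k,6*k,.046),plane(v,80*k,18*k,.046),plane(t,430*k,382*k,.046))
E
python3 drive.py '{"sx":[0.015, 0.032, 0.049, 0.066, 0.083, 0.096, 0.109, 0.109, 0.109], "sy":[-0.03, -0.068, -0.105, -0.14, -0.175, -0.208, -0.23, -0.237, -0.237], "sz":[0, 0, 0, 0, 0, 0, 0, 0, 0], "wx":[0, 0, 0, 0, 0, 0, 0, 0, 0], "wy":[0, 0, 0, 0, 0, 0, 0, 0, 0], "wz":[-0.4, -0.4, -0.4, -0.4, -0.4, -0.4, -0.4, -0.4, -0.4]}'
python3 - <<'E'
from h import *
from plant import r, imaging, status, close_job
s=status.get_state();print(s["tcp_pos"])
c=imaging.capture("wrist");cv2.imwrite("pics/w7.png",cv2.resize(c["frame"][:,:,::-1],(800,600),interpolation=cv2.INTER_CUBIC));np.savez("w7.npz",**c)
E
```

```text
drain [ 0.6672 -0.1531  0.014 ] (array([ 0.6642, -0.1522,  0.028 ]), np.float64(0.00143086888745589))
post (array([0.4663, 0.0018, 0.0412]), np.float64(0.00028821497734414595)) [0.4677 0.0005 0.046 ] [0.4674 0.0042 0.046 ] [0.4668 0.0016 0.046 ]
time_s: 10.37
tcp_pos: [0.4867, -0.3268, 0.2597]
eef_rot: [180.0, -0.0, 174.8]
contact_force: [0.2, 1.2, -0.0]
gripper_width: 0.0749
gripper_force: 0.0
[ 0.48667191 -0.32678358  0.25972906]
```

View pics/w7.png

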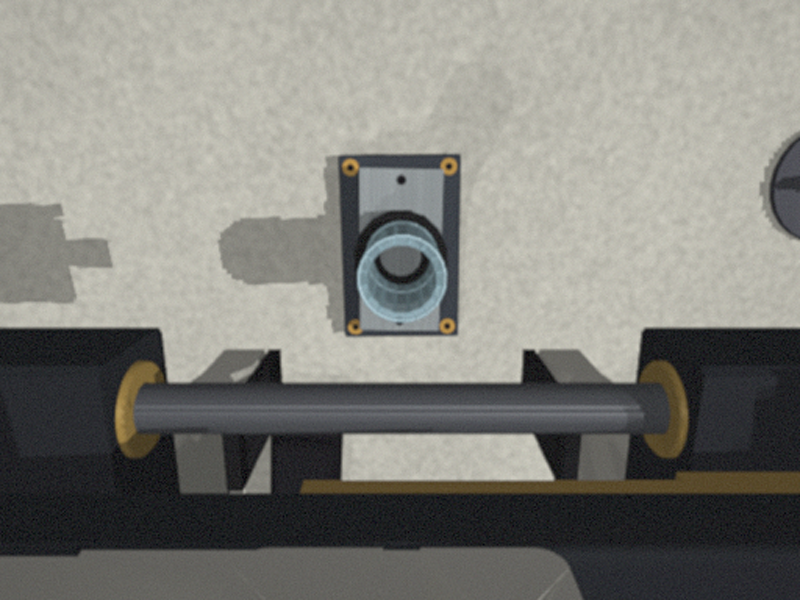

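The body's rim centre is at (402,278), and the fingers straddle it squarely.

```bash
python3 - <<'E'
from h import *
from plant import r, imaging, status, close_job
np.set_printoptions(precision=4,suppress=True)
k=.64;w=dict(np.load("w7.npz"));s=status.get_state()
B=plane(w,402*k,278*k,.110);print(B,toolshift(s,[B[0],B[1],.07]))
E
python3 drive.py '{"sx":[0, 0, 0, 0, 0, 0], "sy":[0, 0, 0, 0, 0, 0], "sz":[0.025, 0.06, 0.095, 0.12, 0.13, 0.13], "wx":[0, 0, 0, 0, 0, 0], "wy":[0, 0, 0, 0, 0, 0], "wz":[0, 0, 0, 0, 0, 0]}' 0.075
```

```text
[ 0.4876 -0.3258  0.11  ] [-0.0005  0.0001  0.1896]
time_s: 10.92
tcp_pos: [0.4863, -0.3245, 0.1274]
eef_rot: [179.9, -0.3, 174.9]
contact_force: [0.4, -0.1, -0.4]
gripper_width: 0.0752
gripper_force: 0.0
```

```bash
python3 drive.py '{"sx":[-0.001, -0.001, -0.001, -0.001, -0.001, -0.001, -0.001], "sy":[-0.001, -0.001, -0.001, -0.001, -0.001, -0.001, -0.001], "sz":[0.015, 0.032, 0.045, 0.054, 0.057, 0.057, 0.057], "wx":[0, 0, 0, 0, 0, 0, 0], "wy":[0, 0, 0, 0, 0, 0, 0], "wz":[0, 0, 0, 0, 0, 0, 0]}'
python3 drive.py '{"sx":[0, 0, 0, 0, 0, 0], "sy":[0, 0, 0, 0, 0, 0], "sz":[0, 0, 0, 0, 0, 0], "wx":[0, 0, 0, 0, 0, 0], "wy":[0, 0, 0, 0, 0, 0], "wz":[0, 0, 0, 0, 0, 0]}' 0.042 25
```

```text
time_s: 11.5
tcp_pos: [0.4887, -0.3275, 0.0741]
eef_rot: [-180.0, 0.1, 174.9]
contact_force: [-0.4, 1.0, -0.3]
gripper_width: 0.075
gripper_force: 0.0
time_s: 12.0
tcp_pos: [0.4879, -0.3275, 0.0733]
eef_rot: [-180.0, 0.0, 174.8]
contact_force: [-0.4, -0.4, 3.5]
gripper_width: 0.0518
gripper_force: 25.0
```

```bash
python3 drive.py '{"sx":[0, 0, 0, 0, 0, 0, 0, 0], "sy":[0, 0, 0, 0, 0, 0, 0, 0], "sz":[-0.002, -0.005, -0.009, -0.014, -0.025, -0.04, -0.05, -0.05], "wx":[0, 0, 0, 0, 0, 0, 0, 0], "wy":[0, 0, 0, 0, 0, 0, 0, 0], "wz":[0, 0, 0, 0, 0, 0, 0, 0]}'
python3 - <<'E'
from h import *
from plant import r, imaging, status, close_job
s=status.get_state();print(s["tcp_pos"],toolshift(s,[.667,-.155,.10]))
c=imaging.capture("wrist");cv2.imwrite("pics/w8.png",c["frame"][:,:,::-1])
E
```

```text
time_s: 12.67
tcp_pos: [0.4893, -0.3281, 0.1261]
eef_rot: [-179.9, 0.3, 174.9]
contact_force: [1.0, -0.7, -1.6]
gripper_width: 0.0516
gripper_force: 25.0
[ 0.4893171  -0.32809621  0.12605038] [-0.1613  0.1884  0.0265]
```

View pics/w8.png

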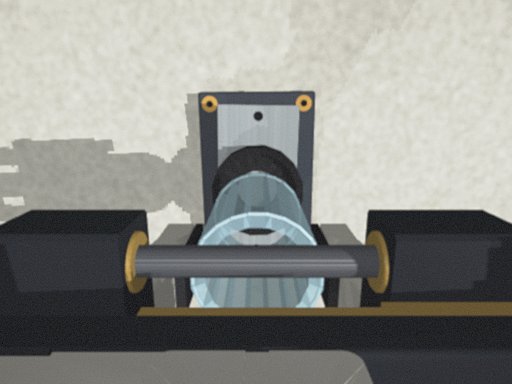

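The body is lifted clear, and the ring stayed on the panel. Now to the drain stand.

```bash
python3 drive.py '{"sx":[-0.01, -0.032, -0.057, -0.082, -0.107, -0.13, -0.149, -0.158, -0.161, -0.161, -0.161, -0.161], "sy":[0.013, 0.038, 0.066, 0.095, 0.124, 0.152, 0.174, 0.185, 0.188, 0.188, 0.188, 0.188], "sz":[-0.005, -0.005, -0.005, -0.005, -0.005, -0.005, 0, 0.01, 0.025, 0.042, 0.055, 0.055], "wx":[0, 0, 0, 0, 0, 0, 0, 0, 0, 0, 0, 0], "wy":[0, 0, 0, 0, 0, 0, 0, 0, 0, 0, 0, 0], "wz":[0, 0, 0, 0, 0, 0, 0, 0, 0, 0, 0, 0]}'
python3 drive.py '{"sx":[0, 0, 0, 0, 0, 0], "sy":[0, 0, 0, 0, 0, 0], "sz":[0.006, 0.012, 0.016, 0.018, 0.018, 0.018], "wx":[0, 0, 0, 0, 0, 0], "wy":[0, 0, 0, 0, 0, 0], "wz":[0, 0, 0, 0, 0, 0]}'
```

```text
time_s: 13.72
tcp_pos: [0.6622, -0.1544, 0.0634]
eef_rot: [180.0, -0.4, 174.8]
contact_force: [-0.0, -0.6, -1.9]
gripper_width: 0.0516
gripper_force: 25.0
time_s: 14.22
tcp_pos: [0.6652, -0.1548, 0.0503]
eef_rot: [-180.0, 0.0, 174.8]
contact_force: [-0.2, 0.1, -1.1]
gripper_width: 0.0516
gripper_force: 25.0
```

```bash
python3 drive.py '{"sx":[0, 0, 0, 0], "sy":[0, 0, 0, 0], "sz":[0.0007, 0.0014, 0.002, 0.002], "wx":[0, 0, 0, 0], "wy":[0, 0, 0, 0], "wz":[0, 0, 0, 0]}'
python3 drive.py '{"sx":[0, 0, 0], "sy":[0, 0, 0], "sz":[0.0005, 0.001, 0.001], "wx":[0, 0, 0], "wy":[0, 0, 0], "wz":[0, 0, 0]}'
python3 drive.py '{"sx":[0, 0, 0], "sy":[0, 0, 0], "sz":[0.0005, 0.0008, 0.0008], "wx":[0, 0, 0], "wy":[0, 0, 0], "wz":[0, 0, 0]}'
```

```text
time_s: 14.55
tcp_pos: [0.665, -0.1547, 0.048]
eef_rot: [180.0, 0.0, 174.8]
contact_force: [-0.8, 0.9, -1.9]
gripper_width: 0.0519
gripper_force: 25.0
time_s: 14.8
tcp_pos: [0.6649, -0.1547, 0.0468]
eef_rot: [180.0, -0.0, 174.8]
contact_force: [-0.2, -0.0, -2.1]
gripper_width: 0.0521
gripper_force: 25.0
time_s: 15.05
tcp_pos: [0.6651, -0.1547, 0.0463]
eef_rot: [-180.0, 0.0, 174.8]
contact_force: [-0.9, 0.6, 0.8]
gripper_width: 0.0516
gripper_force: 25.0
```

```bash
python3 drive.py '{"sx":[0, 0, 0], "sy":[0, 0, 0], "sz":[0.0003, 0.0004, 0.0004], "wx":[0, 0, 0], "wy":[0, 0, 0], "wz":[0, 0, 0]}'
python3 drive.py '{"sx":[0, 0], "sy":[0, 0], "sz":[0, 0], "wx":[0, 0], "wy":[0, 0], "wz":[0, 0]}' 0.051 6
python3 drive.py '{"sx":[0, 0, 0, 0], "sy":[0, 0, 0, 0], "sz":[0, 0, 0, 0], "wx":[0, 0, 0, 0], "wy":[0, 0, 0, 0], "wz":[0, 0, 0, 0]}' 0.078
python3 drive.py '{"sx":[0, 0, 0, 0, 0, 0, 0, 0], "sy":[0, 0, 0, 0, 0, 0, 0, 0], "sz":[-0.01, -0.03, -0.06, -0.1, -0.14, -0.165, -0.17, -0.17], "wx":[0, 0, 0, 0, 0, 0, 0, 0], "wy":[0, 0, 0, 0, 0, 0, 0, 0], "wz":[0, 0, 0, 0, 0, 0, 0, 0]}'
python3 - <<'E'
from h import *
from plant import r, imaging, status, close_job
s=status.get_state();print(s["tcp_pos"],toolshift(s,[.487,-.326,.19],174.7))
c=imaging.capture("wrist");cv2.imwrite("pics/w9.png",c["frame"][:,:,::-1])
E
```

```text
time_s: 15.3
tcp_pos: [0.6651, -0.1547, 0.0463]
eef_rot: [-180.0, 0.0, 174.8]
contact_force: [-2.5, 1.8, 5.2]
gripper_width: 0.0518
gripper_force: 25.0
time_s: 15.47
tcp_pos: [0.6651, -0.1547, 0.0463]
eef_rot: [-180.0, 0.0, 174.8]
contact_force: [-2.9, 1.4, 5.0]
gripper_width: 0.0521
gripper_force: 6.0
time_s: 15.8
tcp_pos: [0.665, -0.1547, 0.0454]
eef_rot: [-180.0, -0.0, 174.8]
contact_force: [0.2, -0.5, 0.3]
gripper_width: 0.0732
gripper_force: 0.0
time_s: 16.47
tcp_pos: [0.6663, -0.1548, 0.2197]
eef_rot: [180.0, 0.3, 174.8]
contact_force: [-0.3, -0.2, -0.7]
gripper_width: 0.0778
gripper_force: 0.0
[ 0.66628956 -0.15481737  0.21972585] (array([ 0.1633, -0.1866,  0.0287]), array([0.02, 0.34, 0.14]))
```

View pics/w9.png

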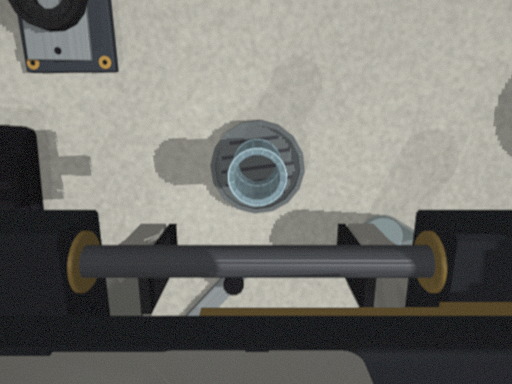

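The body stands upright inside the drain stand's edge. Back to the ring; I'll measure it from the depth map.

```bash
cat >> h.py <<'E'
def cloud(c):
    z=c["z_map"].astype(float);v,u=np.indices(z.shape)
    P=np.stack([(u-c["cx"])/c["fx"]*z,(v-c["cy"])/c["fy"]*z,z],-1)[z>0]
    T=c["cam_to_world"];return P@T[:3,:3].T+T[:3,3], c["frame"][z>0]
def box(P,x0,x1,y0,y1,z0,z1):
    m=(P[:,0]>x0)&(P[:,0]<x1)&(P[:,1]>y0)&(P[:,1]<y1)&(P[:,2]>z0)&(P[:,2]<z1);return m
E
python3 drive.py '{"sx":[0.012, 0.037, 0.064, 0.091, 0.118, 0.14, 0.155, 0.162, 0.162, 0.162], "sy":[-0.014, -0.042, -0.073, -0.104, -0.135, -0.16, -0.178, -0.187, -0.187, -0.187], "sz":[0, 0, 0, 0, 0, 0, 0, 0, 0, 0], "wx":[0, 0, 0, 0, 0, 0, 0, 0, 0, 0], "wy":[0, 0, 0, 0, 0, 0, 0, 0, 0, 0], "wz":[0, 0, 0, 0, 0, 0, 0, 0, 0, 0]}' 0.085
python3 - <<'E'
from h import *
from plant import r, imaging, status, close_job
np.set_printoptions(precision=4,suppress=True)
s=status.get_state();print(s["tcp_pos"],s["eef_rot"])
c=imaging.capture("wrist");np.savez("w10.npz",**c)
P,F=cloud(c)
m=box(P,.4,.6,-.42,-.25,.005,.06);print(np.histogram(P[m,2],np.arange(.005,.061,.004)))
m=box(P,.4,.6,-.42,-.25,.035,.05);Q=P[m]
print(len(Q),np.median(Q[:,2]),cv2.minEnclosingCircle((Q[:,:2]).astype(np.float32)),Q.min(0),Q.max(0))
m=box(P,.4,.6,-.42,-.25,.023,.0315);print(cv2.minAreaRect((P[m,:2]*1000).astype(np.float32)))
cv2.imwrite("pics/w10.png",c["frame"][:,:,::-1])
E
```

```text
time_s: 17.35
tcp_pos: [0.486, -0.3266, 0.2148]
eef_rot: [180.0, -0.1, 174.7]
contact_force: [-0.6, -0.2, -0.6]
gripper_width: 0.0849
gripper_force: 0.0
[ 0.486  -0.3266  0.2148] [179.9738  -0.0811 174.7472]
(array([  13, 3754,  168,    0,   81, 3991,   71, 1777,  762,  302,    0,
          0,    0]), array([0.005, 0.009, 0.013, 0.017, 0.021, 0.025, 0.029, 0.033, 0.037,
       0.041, 0.045, 0.049, 0.053, 0.057]))
1659 0.039969340722908364 ((0.4873754680156708, -0.3274877965450287), 0.03367849439382553) [ 0.4541 -0.3606  0.035 ] [ 0.5202 -0.2948  0.043 ]
((485.1630554199219, -327.5174865722656), (60.04615783691406, 119.9959945678711), 83.80171203613281)
```

```bash
python3 drive.py '{"sx":[-0.001, -0.001, -0.001, -0.001, -0.001, -0.001, -0.001, -0.001, -0.001, -0.001], "sy":[-0.001, -0.001, -0.001, -0.001, -0.001, -0.001, -0.001, -0.001, -0.001, -0.001], "sz":[0.025, 0.06, 0.098, 0.13, 0.155, 0.168, 0.174, 0.176, 0.176, 0.176], "wx":[0, 0, 0, 0, 0, 0, 0, 0, 0, 0], "wy":[0, 0, 0, 0, 0, 0, 0, 0, 0, 0], "wz":[0, 0, 0, 0, 0, 0, 0, 0, 0, 0]}'
```

```text
time_s: 18.23
tcp_pos: [0.4887, -0.3274, 0.0406]
eef_rot: [-180.0, 0.1, 174.9]
contact_force: [-0.2, -0.1, -0.7]
gripper_width: 0.0848
gripper_force: 0.0
```

```bash
python3 drive.py '{"sx":[0.0005, 0.0005, 0.0005, 0.0005, 0.0005], "sy":[0, 0, 0, 0, 0], "sz":[0.004, 0.008, 0.0115, 0.0115, 0.0115], "wx":[0, 0, 0, 0, 0], "wy":[0, 0, 0, 0, 0], "wz":[0, 0, 0, 0, 0]}'
python3 drive.py '{"sx":[0, 0, 0, 0, 0], "sy":[0, 0, 0, 0, 0], "sz":[0, 0, 0, 0, 0], "wx":[0, 0, 0, 0, 0], "wy":[0, 0, 0, 0, 0], "wz":[0, 0, 0, 0, 0]}' 0.055 20
```

```text
time_s: 18.65
tcp_pos: [0.487, -0.3274, 0.0281]
eef_rot: [180.0, -0.0, 174.8]
contact_force: [-0.5, -0.8, -0.3]
gripper_width: 0.0852
gripper_force: 0.0
time_s: 19.07
tcp_pos: [0.4873, -0.3274, 0.0283]
eef_rot: [-180.0, 0.0, 174.8]
contact_force: [0.2, -0.9, 1.2]
gripper_width: 0.0655
gripper_force: 20.0
```

```bash
python3 drive.py '{"sx":[0, 0, 0, 0, 0, 0, 0, 0], "sy":[0, 0, 0, 0, 0, 0, 0, 0], "sz":[-0.002, -0.005, -0.012, -0.025, -0.045, -0.065, -0.08, -0.08], "wx":[0, 0, 0, 0, 0, 0, 0, 0], "wy":[0, 0, 0, 0, 0, 0, 0, 0], "wz":[0, 0, 0, 0, 0, 0, 0, 0]}'
python3 - <<'E'
from h import *
from plant import r, imaging, status, close_job
np.set_printoptions(precision=4,suppress=True)
s=status.get_state();print(s["tcp_pos"],toolshift(s,[.467,.0015,.11],174.8))
c=imaging.capture("wrist");cv2.imwrite("pics/w11.png",c["frame"][:,:,::-1]);np.savez("w11.npz",**c)
P,F=cloud(c)
m=box(P,.4,.6,-.42,-.25,.023,.0315);print(m.sum(),cv2.minAreaRect((P[m,:2]*1000).astype(np.float32)))
m=box(P,.4,.6,-.42,-.25,.07,.12);print(m.sum(),P[m].min(0),P[m].max(0))
E
```

```text
time_s: 19.73
tcp_pos: [0.4892, -0.3283, 0.1124]
eef_rot: [-179.9, 0.3, 174.9]
contact_force: [0.3, -0.3, -0.4]
gripper_width: 0.0664
gripper_force: 20.0
[ 0.4892 -0.3283  0.1124] (array([0.0516, 0.3265, 0.0015]), array([-0.11,  0.33,  0.07]))
7662 ((477.3297424316406, -326.6266784667969), (60.06675720214844, 104.18017578125), 84.07986450195312)
5703 [ 0.456  -0.3751  0.11  ] [ 0.5182 -0.2786  0.12  ]
```

View pics/w11.png

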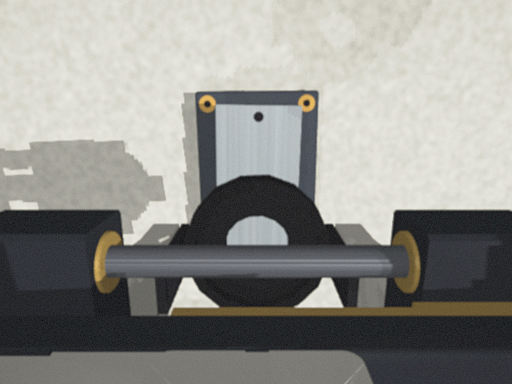

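The ring is held level and centred between the fingers, and the panel is undisturbed. Now to above the post.

```bash
python3 drive.py '{"sx":[0.002, 0.007, 0.013, 0.02, 0.026, 0.032, 0.038, 0.044, 0.048, 0.05, 0.0505, 0.0505], "sy":[0.015, 0.045, 0.083, 0.122, 0.161, 0.2, 0.24, 0.275, 0.303, 0.32, 0.327, 0.327], "sz":[0, 0, 0, 0, 0, 0, 0, 0, 0, 0, 0, 0], "wx":[0, 0, 0, 0, 0, 0, 0, 0, 0, 0, 0, 0], "wy":[0, 0, 0, 0, 0, 0, 0, 0, 0, 0, 0, 0], "wz":[0, 0, 0, 0, 0, 0, 0, 0, 0, 0, 0, 0]}'
python3 drive.py '{"sx":[0, 0], "sy":[0, 0], "sz":[0, 0], "wx":[0, 0], "wy":[0, 0], "wz":[0, 0]}'
python3 - <<'E'
from h import *
from plant import r, imaging, status, close_job
np.set_printoptions(precision=4,suppress=True)
s=status.get_state();print(s["tcp_pos"],toolshift(s,[.467,.0015,.11],174.8))
c=imaging.capture("wrist");cv2.imwrite("pics/w12.png",c["frame"][:,:,::-1]);np.savez("w12.npz",**c)
P,F=cloud(c)
m=box(P,.38,.55,-.08,.08,.03,.06);print(m.sum(),P[m].min(0),P[m].max(0),np.median(P[m],0))
m=box(P,.35,.56,-.08,.08,.003,.012)&(F.max(1)<110);print(m.sum(),cv2.minEnclosingCircle(P[m,:2].astype(np.float32)))
E
```

```text
time_s: 20.78
tcp_pos: [0.4662, 0.004, 0.1079]
eef_rot: [-180.0, -0.0, 175.0]
contact_force: [0.1, -0.7, -0.7]
gripper_width: 0.0656
gripper_force: 20.0
time_s: 20.95
tcp_pos: [0.4661, 0.0021, 0.1079]
eef_rot: [-180.0, -0.0, 174.8]
contact_force: [-0.1, -0.6, -0.1]
gripper_width: 0.066
gripper_force: 20.0
[0.4661 0.0021 0.1079] (array([-0.0009, -0.0005, -0.0021]), array([-0.02, -0.04, -0.01]))Traceback (most recent call last):
  File "<stdin>", line 7, in <module>
    return umr_minimum(a, axis, None, out, keepdims, initial, where)
ValueError: zero-size array to reduction operation minimum which has no identity
```

```bash
python3 drive.py '{"sx":[-0.0008, -0.0008, -0.0008, -0.0008, -0.0008, -0.0008, -0.0008, -0.0008, -0.0008, -0.0008], "sy":[0, 0, 0, 0, 0, 0, 0, 0, 0, 0], "sz":[0.01, 0.025, 0.042, 0.058, 0.073, 0.085, 0.091, 0.094, 0.095, 0.095], "wx":[0, 0, 0, 0, 0, 0, 0, 0, 0, 0], "wy":[0, 0, 0, 0, 0, 0, 0, 0, 0, 0], "wz":[0, 0, 0, 0, 0, 0, 0, 0, 0, 0]}'
python3 drive.py '{"sx":[0, 0, 0, 0], "sy":[0, 0, 0, 0], "sz":[0.001, 0.002, 0.003, 0.003], "wx":[0, 0, 0, 0], "wy":[0, 0, 0, 0], "wz":[0, 0, 0, 0]}'
```

```text
time_s: 21.83
tcp_pos: [0.4675, 0.0025, 0.0134]
eef_rot: [180.0, 0.0, 174.8]
contact_force: [-0.1, -0.0, -0.6]
gripper_width: 0.0661
gripper_force: 20.0
time_s: 22.17
tcp_pos: [0.4673, 0.0029, 0.0104]
eef_rot: [180.0, 0.0, 174.8]
contact_force: [0.0, -0.5, 0.1]
gripper_width: 0.0659
gripper_force: 20.0
```

```bash
python3 drive.py '{"sx":[0, 0, 0, 0], "sy":[0, 0, 0, 0], "sz":[0.0007, 0.0014, 0.002, 0.002], "wx":[0, 0, 0, 0], "wy":[0, 0, 0, 0], "wz":[0, 0, 0, 0]}'
python3 drive.py '{"sx":[0, 0, 0], "sy":[0, 0, 0], "sz":[0.0004, 0.0008, 0.0008], "wx":[0, 0, 0], "wy":[0, 0, 0], "wz":[0, 0, 0]}'
python3 drive.py '{"sx":[0, 0, 0], "sy":[0, 0, 0], "sz":[0.0004, 0.0006, 0.0006], "wx":[0, 0, 0], "wy":[0, 0, 0], "wz":[0, 0, 0]}'
```

```text
time_s: 22.5
tcp_pos: [0.4671, 0.0028, 0.0081]
eef_rot: [-180.0, -0.0, 174.8]
contact_force: [-0.0, 0.1, -1.4]
gripper_width: 0.0656
gripper_force: 20.0
time_s: 22.75
tcp_pos: [0.4671, 0.0028, 0.0073]
eef_rot: [-180.0, -0.0, 174.8]
contact_force: [0.3, 0.2, 0.2]
gripper_width: 0.0661
gripper_force: 20.0
time_s: 23.0
tcp_pos: [0.4672, 0.0028, 0.0073]
eef_rot: [-180.0, 0.0, 174.8]
contact_force: [-2.7, -0.4, 6.8]
gripper_width: 0.0658
gripper_force: 20.0
```

```bash
python3 drive.py '{"sx":[0, 0], "sy":[0, 0], "sz":[-0.0006, -0.0006], "wx":[0, 0], "wy":[0, 0], "wz":[0, 0]}' 0.06 5
python3 drive.py '{"sx":[0, 0, 0, 0], "sy":[0, 0, 0, 0], "sz":[0, 0, 0, 0], "wx":[0, 0, 0, 0], "wy":[0, 0, 0, 0], "wz":[0, 0, 0, 0]}' 0.085
python3 drive.py '{"sx":[0, 0, 0, 0, 0, 0, 0, 0, 0], "sy":[0, 0, 0, 0, 0, 0, 0, 0, 0], "sz":[-0.01, -0.03, -0.06, -0.1, -0.14, -0.18, -0.2, -0.2, -0.2], "wx":[0, 0, 0, 0, 0, 0, 0, 0, 0], "wy":[0, 0, 0, 0, 0, 0, 0, 0, 0], "wz":[0, 0, 0, 0, 0, 0, 0, 0, 0]}'
python3 - <<'E'
from h import *
from plant import r, imaging, status, close_job
np.set_printoptions(precision=4,suppress=True)
s=status.get_state();print(s["tcp_pos"],toolshift(s,[.487,-.327,.21],174.4))
c=imaging.capture("wrist");cv2.imwrite("pics/w13.png",c["frame"][:,:,::-1]);np.savez("w13.npz",**c)
P,F=cloud(c)
m=box(P,.38,.55,-.08,.08,.028,.06);print(m.sum(),P[m].min(0),P[m].max(0))
m=box(P,.38,.55,-.08,.08,.015,.026);print(m.sum(),cv2.minEnclosingCircle(P[m,:2].astype(np.float32)),np.median(P[m,2]))
E
```

```text
time_s: 23.17
tcp_pos: [0.4673, 0.0028, 0.0075]
eef_rot: [180.0, 0.0, 174.8]
contact_force: [0.3, 0.8, 0.1]
gripper_width: 0.0663
gripper_force: 5.0
time_s: 23.5
tcp_pos: [0.4672, 0.0028, 0.0074]
eef_rot: [-180.0, -0.0, 174.8]
contact_force: [-0.4, -0.3, 0.5]
gripper_width: 0.0836
gripper_force: 0.0
time_s: 24.25
tcp_pos: [0.4677, 0.0031, 0.2088]
eef_rot: [179.9, 0.2, 174.8]
contact_force: [-1.2, 0.5, -1.2]
gripper_width: 0.0851
gripper_force: 0.0
[0.4677 0.0031 0.2088] (array([-0.049 , -0.327 , -0.0017]), array([0.11, 0.17, 0.43]))
108 [ 0.4613 -0.0044  0.0281] [0.4706 0.0054 0.0462]
1085 ((0.4671824872493744, 0.0030379502568393946), 0.033716872334480286) 0.019500618361785016
```

The ring is flat (lip top 19.5 mm) with the post (0.466, 0.001) inside it. Next I'll fly over the rack to measure it by depth.

```bash
python3 drive.py '{"sx":[0, 0, 0, -0.003, -0.009, -0.015, -0.022, -0.028, -0.032, -0.034, -0.034, -0.034], "sy":[0.015, 0.045, 0.08, 0.12, 0.16, 0.2, 0.24, 0.275, 0.305, 0.325, 0.33, 0.33], "sz":[-0.01, -0.03, -0.045, -0.05, -0.05, -0.05, -0.05, -0.05, -0.05, -0.05, -0.05, -0.05], "wx":[0, 0, 0, 0, 0, 0, 0, 0, 0, 0, 0, 0], "wy":[0, 0, 0, 0, 0, 0, 0, 0, 0, 0, 0, 0], "wz":[0, 0, 0, 0, 0, 0, 0, 0, 0, 0, 0, 0]}'
python3 - <<'E'
from h import *
from plant import r, imaging, status, close_job
np.set_printoptions(precision=4,suppress=True)
s=status.get_state();print(s["tcp_pos"],s["joints"],toolshift(s,[.486,-.327,.21],174.4))
c=imaging.capture("wrist");cv2.imwrite("pics/w14.png",c["frame"][:,:,::-1]);np.savez("w14.npz",**c)
P,F=cloud(c)
a=box(P,.36,.6,.27,.43,.003,.03)
print(np.histogram(P[a,2],np.arange(.003,.03,.002)))
for z0,z1 in((.003,.008),(.0165,.0205),(.0215,.027)):
    m=a&(P[:,2]>z0)&(P[:,2]<z1);print(m.sum(),cv2.minAreaRect((P[m,:2]*1000).astype(np.float32)))
m=a&(P[:,2]>.0165)&(P[:,2]<.0205);np.save("bars.npy",P[m])
d=np.array([np.cos(np.radians(22)),np.sin(np.radians(22))]);q=(P[m,:2]-[.477,.349])@d;print(np.histogram(q,np.arange(-.09,.09,.006)))
E
```

```text
time_s: 25.3
tcp_pos: [0.5302, 0.3293, 0.2545]
eef_rot: [-179.8, -0.2, 174.9]
contact_force: [-0.0, 0.3, -0.4]
gripper_width: 0.085
gripper_force: 0.0
[0.5302 0.3293 0.2545] [  49.7257   15.0328   -3.4759   -0.0218  -71.7421 -144.814 ] (array([-0.0144, -0.6575,  0.0467]), array([-0.19, -0.16,  0.5 ]))
(array([5513, 2384,   43,   33,   35,   35,   49,  436,  188,   97,  199,
          7,    0]), array([0.003, 0.005, 0.007, 0.009, 0.011, 0.013, 0.015, 0.017, 0.019,
       0.021, 0.023, 0.025, 0.027, 0.029]))
7923 ((468.2771911621094, 372.7774963378906), (156.11769104003906, 120.73258209228516), 21.36933708190918)
635 ((476.4650573730469, 352.0997009277344), (146.30409240722656, 43.63595199584961), 21.453290939331055)
296 ((476.3941955566406, 352.18609619140625), (153.97769165039062, 39.67062759399414), 21.366512298583984)
(array([  0,   0,  17,   2,   0,   0,   0,   0, 133, 177,   0,   0,   0,
         0,   0,   0,   0,   0,   0,   0, 125, 155,   0,   0,   0,   0,
         0,  26,   0]), array([-0.09 , -0.084, -0.078, -0.072, -0.066, -0.06 , -0.054, -0.048,
       -0.042, -0.036, -0.03 , -0.024, -0.018, -0.012, -0.006,  0.   ,
        0.006,  0.012,  0.018,  0.024,  0.03 ,  0.036,  0.042,  0.048,
        0.054,  0.06 ,  0.066,  0.072,  0.078,  0.084]))
```

View pics/w14.png

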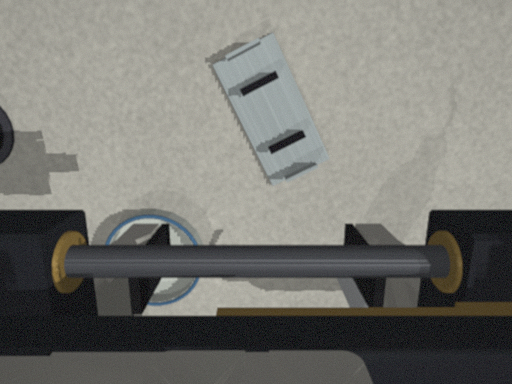

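The rack is centred at (0.4764, 0.3521) with yaw 21.4°; its bars appear at (259,83) and (287,141), and nothing is in the way. Back to the panel.

```bash
python3 drive.py '{"sx":[0, 0, -0.001, -0.003, -0.004, -0.005, -0.006, -0.006, -0.007, -0.008, -0.009, -0.01], "sy":[-0.015, -0.045, -0.085, -0.125, -0.165, -0.205, -0.245, -0.285, -0.325, -0.365, -0.405, -0.445], "sz":[0, 0, 0, 0, 0, 0, 0, 0, 0, 0.01, 0.02, 0.03], "wx":[0, 0, 0, 0, 0, 0, 0, 0, 0, 0, 0, 0], "wy":[0, 0, 0, 0, 0, 0, 0, 0, 0, 0, 0, 0], "wz":[0.5, 1.1, 1.1, 1.1, 1.1, 1.1, 1.1, 1.1, 1.1, 1.1, 1.1, 1.1]}'
python3 drive.py '{"sx":[-0.001, -0.002, -0.002, -0.003, -0.003, -0.003, -0.003, -0.003, -0.003], "sy":[-0.04, -0.08, -0.12, -0.16, -0.19, -0.207, -0.212, -0.212, -0.212], "sz":[0.01, 0.02, 0.02, 0.02, 0.02, 0.02, 0.02, 0.02, 0.02], "wx":[0, 0, 0, 0, 0, 0, 0, 0, 0], "wy":[0, 0, 0, 0, 0, 0, 0, 0, 0], "wz":[0, 0, 0, 0, 0, 0, 0, 0, 0]}'
python3 - <<'E'
from h import *
from plant import r, imaging, status, close_job
np.set_printoptions(precision=4,suppress=True)
c=imaging.capture("wrist");s=status.get_state();print(s["tcp_pos"],s["eef_rot"])
P,F=cloud(c)
m=box(P,.4,.6,-.42,-.25,.023,.0315);print(m.sum(),np.median(P[m,2]),cv2.minAreaRect((P[m,:2]*1000).astype(np.float32)))
print(toolshift(s,[.485,-.3275,.0145],173.8))
E
```

```text
time_s: 26.35
tcp_pos: [0.4986, -0.1187, 0.2276]
eef_rot: [180.0, 0.1, 173.7]
contact_force: [1.6, -0.1, 0.7]
gripper_width: 0.0851
gripper_force: 0.0
time_s: 27.1
tcp_pos: [0.4793, -0.3269, 0.2074]
eef_rot: [180.0, -0.0, 173.6]
contact_force: [1.2, -0.2, -0.7]
gripper_width: 0.0848
gripper_force: 0.0
[ 0.4797 -0.3263  0.2076] [179.9893   0.0083 173.7038]
6986 0.02661503078331967 ((485.2246398925781, -327.55755615234375), (60.05067825317383, 120.21915435791016), 83.9816665649414)
(array([-0.0053, -0.0006,  0.1931]), array([ 0.01,  0.01, -0.1 ]))
```

```bash
python3 drive.py '{"sx":[-0.003, -0.0053, -0.0053, -0.0053, -0.0053, -0.0053, -0.0053, -0.0053, -0.0053, -0.0053, -0.0053], "sy":[-0.0005, -0.0007, -0.0007, -0.0007, -0.0007, -0.0007, -0.0007, -0.0007, -0.0007, -0.0007, -0.0007], "sz":[0.025, 0.06, 0.098, 0.13, 0.155, 0.17, 0.178, 0.183, 0.184, 0.184, 0.184], "wx":[0, 0, 0, 0, 0, 0, 0, 0, 0, 0, 0], "wy":[0, 0, 0, 0, 0, 0, 0, 0, 0, 0, 0], "wz":[-0.3, -0.3, -0.3, -0.3, -0.3, -0.3, -0.3, -0.3, -0.3, -0.3, -0.3]}' 0.08
```

```text
time_s: 28.07
tcp_pos: [0.4865, -0.3281, 0.0247]
eef_rot: [-180.0, 0.1, 174.1]
contact_force: [0.5, -0.5, -0.1]
gripper_width: 0.0803
gripper_force: 0.0
```

```bash
python3 drive.py '{"sx":[0, 0, 0, 0, 0], "sy":[0, 0, 0, 0, 0], "sz":[0.003, 0.006, 0.008, 0.009, 0.009], "wx":[0, 0, 0, 0, 0], "wy":[0, 0, 0, 0, 0], "wz":[0, 0, 0, 0, 0]}'
python3 drive.py '{"sx":[0, 0, 0, 0, 0], "sy":[0, 0, 0, 0, 0], "sz":[0, 0, 0, 0, 0], "wx":[0, 0, 0, 0, 0], "wy":[0, 0, 0, 0, 0], "wz":[0, 0, 0, 0, 0]}' 0.05 40
```

```text
time_s: 28.48
tcp_pos: [0.4854, -0.3281, 0.0141]
eef_rot: [180.0, -0.0, 174.0]
contact_force: [-0.4, -0.5, -0.1]
gripper_width: 0.0803
gripper_force: 0.0
time_s: 28.9
tcp_pos: [0.4857, -0.328, 0.0144]
eef_rot: [180.0, 0.0, 174.0]
contact_force: [-0.3, 0.7, 0.1]
gripper_width: 0.0593
gripper_force: 40.0
```

```bash
python3 drive.py '{"sx":[0, 0, 0, 0, 0, 0, 0, 0, 0, 0], "sy":[0, 0, 0, 0, 0, 0, 0, 0, 0, 0], "sz":[-0.002, -0.005, -0.012, -0.025, -0.045, -0.07, -0.09, -0.1, -0.1, -0.1], "wx":[0, 0, 0, 0, 0, 0, 0, 0, 0, 0], "wy":[0, 0, 0, 0, 0, 0, 0, 0, 0, 0], "wz":[0, 0, 0, 0, 0, 0, 0, 0, 0, 0]}'
python3 - <<'E'
from h import *
from plant import r, imaging, status, close_job
np.set_printoptions(precision=4,suppress=True)
c=imaging.capture("wrist");s=status.get_state();print(s["tcp_pos"],s["eef_rot"],s["moment"])
P,F=cloud(c);m=box(P,.4,.6,-.42,-.25,.11,.134);Q=P[m]
m=box(P,.4,.457,-.42,-.25,.10,.14);print(m.sum(),P[m].min(0),P[m].max(0),np.median(P[m],0))
print(toolshift(s,[.4764,.3521,.114],201.4))
E
```

```text
time_s: 29.73
tcp_pos: [0.4856, -0.3278, 0.1144]
eef_rot: [180.0, 0.0, 174.0]
contact_force: [-0.7, 0.8, -4.1]
gripper_width: 0.0591
gripper_force: 40.0
[ 0.4849 -0.3276  0.1134] [179.9572  -0.0627 174.0061] [-0.0254  0.0046  0.0642]
10469 [ 0.4225 -0.3544  0.124 ] [ 0.457  -0.2916  0.1291] [ 0.4405 -0.3239  0.1265]
(array([0.0795, 0.6751, 0.    ]), array([  0.06,  -0.05, -27.39]))
```

```bash
python3 drive.py '{"sx":[0.001, 0.004, 0.009, 0.014, 0.018, 0.023, 0.027, 0.032, 0.037, 0.041, 0.046, 0.051], "sy":[0.01, 0.035, 0.072, 0.11, 0.15, 0.19, 0.23, 0.27, 0.31, 0.35, 0.39, 0.43], "sz":[0, 0, 0, 0, 0, 0, 0, 0, 0, 0, 0, 0], "wx":[0, 0, 0, 0, 0, 0, 0, 0, 0, 0, 0, 0], "wy":[0, 0, 0, 0, 0, 0, 0, 0, 0, 0, 0, 0], "wz":[0, -2, -5, -8, -11, -14, -17, -20, -23, -25, -26.5, -27.4]}'
python3 - <<'E'
from h import *
from plant import r, imaging, status, close_job
s=status.get_state();print(toolshift(s,[.4764,.3521,.09],201.4),s["joints"])
E
```

```text
time_s: 30.78
tcp_pos: [0.4782, 0.1068, 0.1133]
eef_rot: [-180.0, -0.1, -158.5]
contact_force: [1.7, -0.5, -3.5]
gripper_width: 0.0592
gripper_force: 40.0
(array([-0.0884,  0.2289,  0.0231]), array([-0.01, -0.11,  0.12])) [ 3.56248361e+01  9.45816955e+00 -3.09967119e+01 -1.71904163e-02
 -4.96544487e+01 -1.04090040e+02]
```

```bash
python3 drive.py '{"sx":[-0.013, -0.027, -0.041, -0.055, -0.067, -0.077, -0.084, -0.088, -0.0885, -0.0885, -0.0885], "sy":[0.035, 0.071, 0.107, 0.142, 0.174, 0.2, 0.218, 0.227, 0.229, 0.229, 0.229], "sz":[0, 0, 0, 0, 0, 0.005, 0.012, 0.02, 0.025, 0.025, 0.025], "wx":[0, 0, 0, 0, 0, 0, 0, 0, 0, 0, 0], "wy":[0, 0, 0, 0, 0, 0, 0, 0, 0, 0, 0], "wz":[0, 0, 0, 0, 0, 0, 0, 0, 0, 0, 0]}'
python3 drive.py '{"sx":[0, 0], "sy":[0, 0], "sz":[0, 0], "wx":[0, 0], "wy":[0, 0], "wz":[0, 0]}'
python3 - <<'E'
from h import *
from plant import r, imaging, status, close_job
np.set_printoptions(precision=4,suppress=True)
c=imaging.capture("wrist");s=status.get_state();cv2.imwrite("pics/w15.png",c["frame"][:,:,::-1])
P,F=cloud(c);m=box(P,.36,.6,.24,.45,.09,.115)
print(m.sum(),np.median(P[m,2]),P[m,2].min())
m=box(P,.36,.6,.27,.43,.0215,.027);print("stop",m.sum(),P[m].mean(0))
print(s["tcp_pos"],toolshift(s,[.4764,.3521,.0114],201.4))
E
```

```text
time_s: 31.7
tcp_pos: [0.4778, 0.3489, 0.0883]
eef_rot: [-179.9, -0.1, -158.6]
contact_force: [0.3, -0.1, -2.6]
gripper_width: 0.0592
gripper_force: 40.0
time_s: 31.87
tcp_pos: [0.4787, 0.3495, 0.0899]
eef_rot: [180.0, 0.0, -158.6]
contact_force: [0.1, 0.3, -2.8]
gripper_width: 0.0587
gripper_force: 40.0
22949 0.1020489423140325 0.09015554234732104
stop 446 [0.4068 0.3248 0.0236]
[0.4787 0.3497 0.09  ] (array([0.0013, 0.0031, 0.0786]), array([ 0.02,  0.04, -0.03]))
```

```bash
python3 drive.py '{"sx":[0.0013, 0.0013, 0.0013, 0.0013, 0.0013, 0.0013, 0.0013, 0.0013, 0.0013, 0.0013], "sy":[0.003, 0.003, 0.003, 0.003, 0.003, 0.003, 0.003, 0.003, 0.003, 0.003], "sz":[0.008, 0.02, 0.034, 0.048, 0.06, 0.068, 0.072, 0.073, 0.073, 0.073], "wx":[0, 0, 0, 0, 0, 0, 0, 0, 0, 0], "wy":[0, 0, 0, 0, 0, 0, 0, 0, 0, 0], "wz":[0, 0, 0, 0, 0, 0, 0, 0, 0, 0]}'
python3 drive.py '{"sx":[0, 0, 0, 0], "sy":[0, 0, 0, 0], "sz":[0.0007, 0.0014, 0.002, 0.002], "wx":[0, 0, 0, 0], "wy":[0, 0, 0, 0], "wz":[0, 0, 0, 0]}'
```

```text
time_s: 32.75
tcp_pos: [0.4764, 0.3531, 0.017]
eef_rot: [180.0, 0.1, -158.6]
contact_force: [0.3, -0.3, -3.0]
gripper_width: 0.0594
gripper_force: 40.0
time_s: 33.08
tcp_pos: [0.4761, 0.3528, 0.0145]
eef_rot: [180.0, 0.0, -158.6]
contact_force: [0.1, 0.1, -3.2]
gripper_width: 0.0589
gripper_force: 40.0
```

```bash
python3 drive.py '{"sx":[0, 0, 0, 0], "sy":[-0.0006, -0.0006, -0.0006, -0.0006], "sz":[0.0007, 0.0014, 0.002, 0.002], "wx":[0, 0, 0, 0], "wy":[0, 0, 0, 0], "wz":[0, 0, 0, 0]}'
python3 drive.py '{"sx":[0, 0, 0], "sy":[0, 0, 0], "sz":[0.0004, 0.0008, 0.0008], "wx":[0, 0, 0], "wy":[0, 0, 0], "wz":[0, 0, 0]}'
python3 drive.py '{"sx":[0, 0, 0], "sy":[0, 0, 0], "sz":[0.0004, 0.0006, 0.0006], "wx":[0, 0, 0], "wy":[0, 0, 0], "wz":[0, 0, 0]}'
```

```text
time_s: 33.42
tcp_pos: [0.4762, 0.3521, 0.0122]
eef_rot: [-180.0, -0.0, -158.6]
contact_force: [-0.1, -0.2, -3.1]
gripper_width: 0.0591
gripper_force: 40.0
time_s: 33.67
tcp_pos: [0.4763, 0.3522, 0.0115]
eef_rot: [-180.0, -0.0, -158.6]
contact_force: [-0.0, -0.5, -3.5]
gripper_width: 0.0589
gripper_force: 40.0
time_s: 33.92
tcp_pos: [0.4763, 0.3522, 0.0114]
eef_rot: [180.0, 0.0, -158.6]
contact_force: [-2.1, 0.2, 3.7]
gripper_width: 0.059
gripper_force: 40.0
```

```bash
python3 drive.py '{"sx":[0, 0], "sy":[0, 0], "sz":[-0.0003, -0.0003], "wx":[0, 0], "wy":[0, 0], "wz":[0, 0]}' 0.055 5
python3 drive.py '{"sx":[0, 0, 0, 0], "sy":[0, 0, 0, 0], "sz":[0, 0, 0, 0], "wx":[0, 0, 0, 0], "wy":[0, 0, 0, 0], "wz":[0, 0, 0, 0]}' 0.08
python3 drive.py '{"sx":[0, 0, 0, 0, 0, 0, 0, 0, 0, 0], "sy":[0, 0, 0, 0, 0, 0, 0, 0, 0, 0], "sz":[-0.01, -0.03, -0.06, -0.1, -0.14, -0.18, -0.21, -0.23, -0.23, -0.23], "wx":[0, 0, 0, 0, 0, 0, 0, 0, 0, 0], "wy":[0, 0, 0, 0, 0, 0, 0, 0, 0, 0], "wz":[0, 0, 0, 0, 0, 0, 0, 0, 0, 0]}'
python3 - <<'E'
from h import *
from plant import r, imaging, status, close_job
np.set_printoptions(precision=4,suppress=True)
c=imaging.capture("wrist");s=status.get_state()
P,F=cloud(c);m=box(P,.36,.6,.24,.45,.021,.028)
a=np.radians(21.4);q=P[m,:2]-[.4764,.3521];xl=q@[np.cos(a),np.sin(a)];k=abs(xl)<.064
print(m.sum(),np.median(P[m,2]),cv2.minAreaRect((P[m][k][:,:2]*1000).astype(np.float32)))
for lo,hi in((-.058,-.04),(.04,.058)):print(np.median(P[m][(xl>lo)&(xl<hi),2]))
t=imaging.capture("top")["frame"][:,:,::-1]
a=np.hstack([cv2.resize(t[120:330,100:470],(400,227)),cv2.resize(c["frame"][:,:,::-1],(400,300))[:227]])
b=imaging.capture("side")["frame"][80:360,140:400,::-1]
o=np.zeros((600,800,3),np.uint8);o[:227]=a;o[227:600,:346]=cv2.resize(b,(346,373));cv2.imwrite("pics/fin.png",o)
E
```

```text
time_s: 34.08
tcp_pos: [0.4764, 0.3522, 0.0114]
eef_rot: [180.0, 0.0, -158.6]
contact_force: [-1.3, -1.7, 1.3]
gripper_width: 0.0599
gripper_force: 5.0
time_s: 34.42
tcp_pos: [0.4764, 0.3524, 0.0113]
eef_rot: [180.0, 0.0, -158.6]
contact_force: [0.3, 0.1, 0.3]
gripper_width: 0.0782
gripper_force: 0.0
time_s: 35.25
tcp_pos: [0.4766, 0.3526, 0.2435]
eef_rot: [179.9, 0.2, -158.6]
contact_force: [-0.6, 0.3, -0.8]
gripper_width: 0.0802
gripper_force: 0.0
6045 0.023614539439370974 ((475.7870788574219, 351.8392028808594), (118.9879379272461, 60.05820083618164), 21.416027069091797)
0.023557881194259167
0.023695334180301675
```

View pics/fin.png

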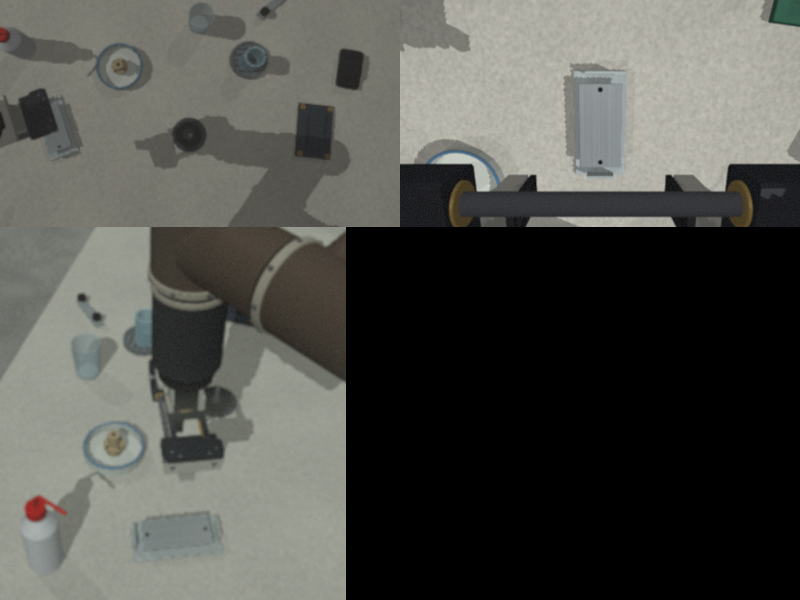

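The final views show every part in place: lid in the dish, body on the drain stand, ring on the post, and panel square and flat between the stops (top at 23.6 mm). The bottle and beaker haven't moved, so I'm handing in.

```bash
python3 -c "
from plant import r, imaging, status, close_job
print(close_job())"
```

```text
the job is handed in; nothing more can be done
None
```

I took the cell apart in the order asked, set each part in its place under force control, and handed the job in at about 35 s of the 128 s limit; the wash bottle and beaker were not touched.

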